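Fit the retaining ring on the pulley shaft

ROBOT

A 6-joint arm with a two-finger parallel gripper is mounted at the origin on the work surface; the furniture and walls round the work are solid. World frame = base frame: x ahead of the robot, y to its left, z up, the work surface at z = 0. Lengths are in mm, angles in degrees, forces in N, time in s.
With the tool pointing down it reaches from about 350 to 850 mm from the base axis. Payload 8.1 kg.
Tool frame: the origin (TCP) lies on the centre line of the jaws, within the pads' length; the fingertips stand 19 mm ahead of it and the grasp point (between the pads) is the TCP; z points along the fingers, y is the line along which they close (so a half turn about z gives the same grasp; the last joint's range is limited). The gripper opens to 85 mm and grips with 20 to 120 N. Pads are 22 mm wide; open, the fingers measure 114 mm over their backs; the gripper's body (76 mm by 85 mm) begins 54 mm behind the grasp point. The pads swing forward as they close: fully open they stand 13 mm farther back than shut.
Start: joints at [64.091, 7.471, 85.268, -0, 87.261, -4.893], TCP at [215.157, 560.101, 250.292] pointing down, gripper open.
Joint ranges: [-169.43, 169.43], [-51.17, 129.36], [1.28, 143.12], [-76.62, 256.62], [0, 156.53], [-152.29, 152.29]. Speed limits (degrees/s): [136.94, 136.94, 159.86, 180, 180, 180].

INTERFACE

Orientations are given as [roll, pitch, yaw] about the fixed x, y, z axes, in that order (R = Rz(yaw) Ry(pitch) Rx(roll)).
In Python, from bench import r gives the robot as it stands. The module is installed in compiled form; this text tells all that it offers.
- The arm moves only by the tool servo_tool, never from a script. Its arguments are lists of equal length, an entry for each row: "fingers": the finger opening in m, from 0 to 0.0854; "linear": the shift along the tool's x, y, z in m, a list of three; "rotation": the turn, a rotation vector about the tool's x, y, z in degrees, a list of three. A call has 1 to 10 rows; each row is the pose to reach, as a shift and turn from the pose commanded when the call began, along the tool's axes at that moment; what a row does not reach only later rows make up. A row lasts 1/10 s, in which the tool goes at most 50 mm and 8.59 degrees, less where a joint would pass 70% of its speed; a pose out of reach is approached as far as the arm can. A call with a gripper value outside its range is refused whole. The fingers move at their own pace and stop on an object; "force" is the grip in N (left out, the last holds). Time passes only in rows, so rows that repeat a pose let the fingers close. It gives the time, the measured TCP pose, the force, the opening and the grip force at its end, in the units of the state.
- r.sense(): the state, without advancing time (a new reading comes with each control period).
- r.snapshot(name): name is "scene" or "side" or "wrist"; returns a dict with "frame" (400x640x3 uint8, red, green, blue), "fx", "fy", "cx", "cy" (pixels), "camera_from_world" (4x4, takes a point from world to camera coordinates). Camera axes: x right, y up, looking along -z (the intrinsics and any distortion apply to the point x, -y, -z); pixel columns grow to the right and rows downward; lengths in mm; the calibration is good to about 2 mm. A picture is of the moment at which its call begins. There is no depth.
- r.hand_in(): hands the job in; it is judged then, once.
The state is a dict: "time": time; "joint_pos": joint angles; "qd": joint speeds; "joint_efforts": joint torques, N m; "tool_pos": TCP position; "tcp_rot": TCP orientation; "ft_force": force on the tool from outside, world axes, zero at the start; "wrist_torque": the same for the moment, N m; "finger_gap": finger opening in mm; "grip_force": force on a finger pad.
Only numpy, scipy, OpenCV 4.12 (cv2) and the standard library are available. Lean on these libraries where they do the work, as an engineer would, in place of code of your own. Each camera call takes 0.05 s, during which the arm holds its last target. There are 200 camera calls.

TASK

Fit the brass retaining ring that lies on the shaft's nose: take the red-handled ring pliers from their wooden stand, set the tips in the gap of the ring, squeeze the handles to spread it, slide it down over the thick part of the shaft onto the pulley's face and let it close into the groove. Then hang the pliers back upright in the slot of their stand. Never touch the ring with the fingers, and leave the other things on the bench alone.

Things in the scene. Friction and masses are not known exactly. Their poses are not given: they have to be found in the camera images.
- pliers_mid (a point): Ring pliers, red handles, dark steel jaws, 175 mm, 140 g, hanging jaws down in the stand. Point midway between the handles, 65 mm above the pivot; z up along the pliers, y from handle to handle. Here the relaxed handles measure 65 mm over their outer faces (each 9 mm thick, 14 mm wide along x). They reach 32 mm above this point and flare in to the pivot from 45 mm below it.
- pliers_tips (a point): Midway between the plier tips, level with the pin ends, 148 mm below pliers_mid. Tips at y = +4.5 and -4.5 mm: round pins 4.4 mm thick and 8 mm long, each below a wider step. Relaxed they measure 13 mm over the pins, 22 mm over the steps; jaws 10 mm thick along x. Spread tips rise or sink by up to 3 mm and lean out a little at the ends, which keeps the ring on them.
- pliers_squeeze (a joint): Angle between the pliers' levers, rad: 0 relaxed (tips together), 0.60 at the stop. Squeezing the handles moves the tips APART. A spring holds the handles apart: 5 N to begin. Squeezed 4 mm in all, the pliers can be carried with the tips nearly together. At the stop the handles measure about 32 mm over the outer faces at pliers_mid; with the ring on this takes about 18 N.
- stand_slot (a point): Centre of the top of the fixed wooden stand (60 x 68 mm, foot 78 x 86 mm, top 98 mm above the bench). A slot 16 mm (x) by 32 mm (y) goes down through it; the jaws hang in it and the flared levers rest on its two short edges, with pliers_mid 61 mm above this point. z up, y along the slot and the line between the handles.
- groove (a point): On the upright shaft's axis, where the seated ring's middle belongs: 52.5 mm above the bench, 2.5 mm above the flat top face of the fixed aluminium pulley (86 mm across, blue base 96 x 96 mm). Upward from that face: groove 8 mm high, 35.6 mm diameter; thick part 8 mm high, 41 mm diameter; nose 13 mm high, 34.6 mm diameter. Oiled metal.
- ring_mid (a point): Centre of the brass retaining ring, half-way up its 5 mm thickness: bore 37 mm, outer diameter 50 mm (55 at the back), 60 g. It starts lying flat round the nose on top of the thick part, 16 mm above the groove point. Its 20 mm gap faces its own -x direction; z up. It must lie flat on the pulley's face when it is let close, or it jams on the thick part.
- ring_gap (a point): Middle of the ring's gap, level with the tops of the two lugs: 29 mm from the ring's centre; axes as the ring. Lugs 9.5 mm tall from the ring's underside, each with a V notch facing the gap, 13 mm to either side (y). Lower the pins 4 to 6 mm into the gap here; deeper, the steps tip the ring. Spreading swings the notches 5 mm nearer to the shaft: follow with the tips, and back as it closes.
- ring_spread (a joint): Opening angle of the springy ring (about 6 N at the lugs when spread), rad: 0 closed; it passes over the thick part of the shaft from about 0.5; fully squeezed, the pliers give about 0.6.
Things that resemble listed ones, but are neither listed nor needed, are in the scene too. Of the things shaped like the part that bears ring_mid, the brass one is meant.

How it is judged (in metres and radians):
On the way, in this order (a step that is already met when the one before it is completed fails the run):
1. the pliers are lifted out of the stand (z of pliers_mid in the frame of stand_slot above 0.12 m), for 0.1 s.
2. the ring is spread by the pliers (value of joint ring_spread above 0.4 rad and contact force between pliers and ring above 1 N), for 0.2 s.
3. the ring is closed in the groove (value of joint ring_spread below 0.08 rad and horizontal distance between ring_mid and groove below 0.003 m and z of ring_mid in the frame of groove below 0.0035 m and angle between ring_mid's own z axis and vertical below 0.08 rad), for 0.2 s.
At the end, for the whole second after the job is handed in: The ring is closed (under 0.08 rad), level within 0.08 rad, within 3 mm of the shaft's axis and at its height in the groove (at most 3.5 mm above or 3 mm below); the pliers hang relaxed and upright (within 0.25 rad) in the stand's slot, within 20 mm of its middle and seated to within 10 mm (all of step 3 and z of ring_mid in the frame of groove above -0.003 m and horizontal distance between pliers_mid and stand_slot below 0.02 m and z of pliers_mid in the frame of stand_slot between 0.05 and 0.07 m and angle between pliers_mid's own z axis and vertical below 0.25 rad and value of joint pliers_squeeze below 0.1 rad); the robot touches nothing.
It fails at once if the fingers touch the ring (contact force between the fingers and ring above 1 N).
It fails at once if a bystander is moved (distance of any of driver, bearing, spanner, measure, tape_electrical from where it was at the start of the episode above 0.03 m).
It also fails if it takes over 61 s, if anything falls off the work surface, if the arm or the gripper's body presses on something with over 40 N, if the wrist force passes 120 N, or if a joint passes its speed limit or range.

## Working session

There is one attempt and no reset: what is moved stays moved. The work goes in short steps, Python scripts to look and compute and a tool call to move; the robot and the scene stay as the last step left them, time stands still between calls to the robot, and variables do not carry over. Pictures are saved under pics/ and viewed, at most 10 in all, crops included, and the job is handed in when it is done.

Besides the shell and the picture viewer there is one more tool, called after "Emit:" in YAML: its name, and indented under it one key for each argument. servo_tool: Moves the arm, as the interface text tells. Its arguments: {"type":"object","properties":{"fingers":{"type":"array","items":{"type":"number"}},"linear":{"type":"array","items":{"type":"array","items":{"type":"number"}}},"rotation":{"type":"array","items":{"type":"array","items":{"type":"number"}}},"force":{"type":"number"}},"required":["fingers","linear","rotation"]}

```bash
mkdir -p pics; cat > h.py <<'E'
import numpy as np, cv2, json
from bench import r
def snap(n,f=None):
    s=r.snapshot(n); 
    if f: cv2.imwrite('pics/'+f+'.png',s['frame'][:,:,::-1])
    return s
def ray(s,u,v):
    M=np.array(s['camera_from_world']); R=M[:3,:3]; c=-R.T@M[:3,3]
    d=R.T@np.array([(u-s['cx'])/s['fx'],-(v-s['cy'])/s['fy'],-1.]); return c,d/np.linalg.norm(d)
def onz(s,u,v,z):
    c,d=ray(s,u,v); return c+d*(z-c[2])/d[2]
def proj(s,p):
    M=np.array(s['camera_from_world']); q=M[:3,:3]@np.array(p,float)+M[:3,3]
    return np.array([s['cx']+s['fx']*q[0]/-q[2], s['cy']-s['fy']*q[1]/-q[2]])
def tri(L):
    A=np.zeros((3,3));b=np.zeros(3)
    for s,u,v in L:
        c,d=ray(s,u,v);P=np.eye(3)-np.outer(d,d);A+=P;b+=P@c
    return np.linalg.solve(A,b)
E
python3 - <<'E'
from h import *
a=snap('scene','scene1');b=snap('side','side1');c=snap('wrist','wrist1')
print(a.keys())
for s in(a,b,c):
  print(s['fx'],s['cx'],s['cy'],ray(s,320,200))
cv2.imwrite('pics/all.png',cv2.resize(np.vstack([a['frame'],b['frame']])[:,:,::-1],None,fx=.75,fy=.75))
print(r.sense())
E
```

```text
dict_keys(['frame', 'fx', 'fy', 'cx', 'cy', 'camera_from_world'])
408.24230646845615 317.68078661539977 197.07305806926638 (array([-168.11924179,  472.22897528,  524.49686426]), array([ 0.61627762, -0.65960929, -0.43025281]))
391.043006012266 317.1558736168212 193.00271970154543 (array([ 38.0378949 , 115.40880568, 850.10087224]), array([ 0.4256194 , -0.27125214, -0.86329045]))
348.46308025956154 319.83462337987083 199.88879475405164 (array([153.85675203, 583.42384857, 373.35342654]), array([ 0.24487746, -0.09467284, -0.96492077]))
{'time': 0.15, 'joint_pos': array([ 6.40897079e+01,  7.50781495e+00,  8.53158034e+01,  6.94810540e-04,
        8.72617179e+01, -4.89410665e+00]), 'qd': array([-0.00882768, -0.00604998, -0.20224757,  0.02627918, -0.01176909,
        0.07200348]), 'joint_efforts': array([ 1.56097874e-03, -5.70065939e+01, -5.01156986e+01, -5.83332934e-06,
        9.68523411e-03,  7.59372801e-05]), 'tool_pos': array([214.98730679, 559.72842958, 249.44958583]), 'tcp_rot': array([-1.79915034e+02, -7.97184506e-03,  1.58983775e+02]), 'ft_force': array([ 0.73497165, -0.44850068, -0.37281345]), 'wrist_torque': array([ 0.00730578,  0.02209016, -0.05332967]), 'grip_force': 0.0, 'finger_gap': 85.3776165749283}
```

View pics/all.png

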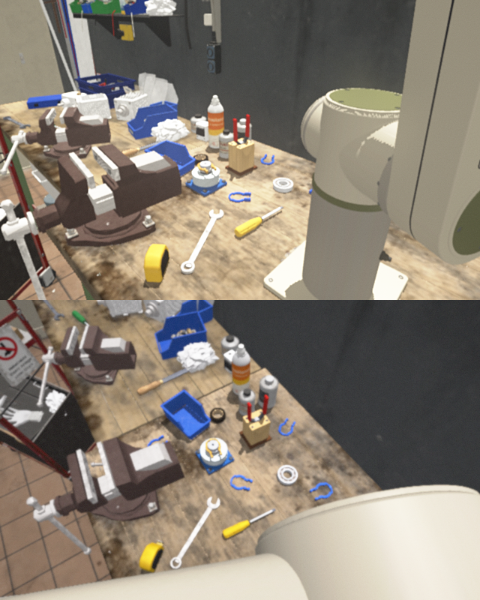

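The stand with the red pliers is at scene ≈(322,195) and side ≈(342,170). The pulley with the ring is at scene ≈(273,235) and side ≈(285,203). I'll zoom in on both.

```bash
python3 - <<'E'
from h import *
A=cv2.imread('pics/scene1.png')[150:260,240:350];B=cv2.imread('pics/side1.png')[120:230,255:365]
cv2.imwrite('pics/z1.png',np.hstack([cv2.resize(x,(400,400),interpolation=cv2.INTER_CUBIC) for x in(A,B)]))
a=snap('scene');b=snap('side')
for s in(a,b):
  hsv=cv2.cvtColor(s['frame'],cv2.COLOR_RGB2HSV)
  m=((hsv[...,0]<8)|(hsv[...,0]>172))&(hsv[...,1]>170)&(hsv[...,2]>70)
  n,l,st,ce=cv2.connectedComponentsWithStats(m.astype(np.uint8))
  print([(list(st[i]),ce[i].round(1)) for i in range(1,n) if st[i][4]>15])
E
```

```text
[([np.int32(328), np.int32(153), np.int32(5), np.int32(29), np.int32(100)], array([329.9, 166.2])), ([np.int32(311), np.int32(158), np.int32(5), np.int32(30), np.int32(98)], array([313.3, 172.3])), ([np.int32(0), np.int32(174), np.int32(11), np.int32(30), np.int32(88)], array([  4.3, 190.5])), ([np.int32(15), np.int32(222), np.int32(23), np.int32(59), np.int32(139)], array([ 25.7, 250.9])), ([np.int32(47), np.int32(314), np.int32(11), np.int32(23), np.int32(71)], array([ 51.8, 324.1])), ([np.int32(58), np.int32(342), np.int32(6), np.int32(14), np.int32(40)], array([ 60.6, 348.1])), ([np.int32(51), np.int32(357), np.int32(8), np.int32(9), np.int32(16)], array([ 54.5, 361. ]))]
[([np.int32(11), np.int32(0), np.int32(10), np.int32(12), np.int32(26)], array([15.8,  6. ])), ([np.int32(32), np.int32(28), np.int32(30), np.int32(42), np.int32(128)], array([46.6, 48.6])), ([np.int32(0), np.int32(50), np.int32(22), np.int32(29), np.int32(103)], array([11.3, 64.6])), ([np.int32(36), np.int32(54), np.int32(9), np.int32(8), np.int32(30)], array([39.5, 57.8])), ([np.int32(351), np.int32(126), np.int32(7), np.int32(26), np.int32(103)], array([353.5, 138.2])), ([np.int32(330), np.int32(137), np.int32(5), np.int32(24), np.int32(75)], array([331.9, 147.6]))]
```

View pics/z1.png

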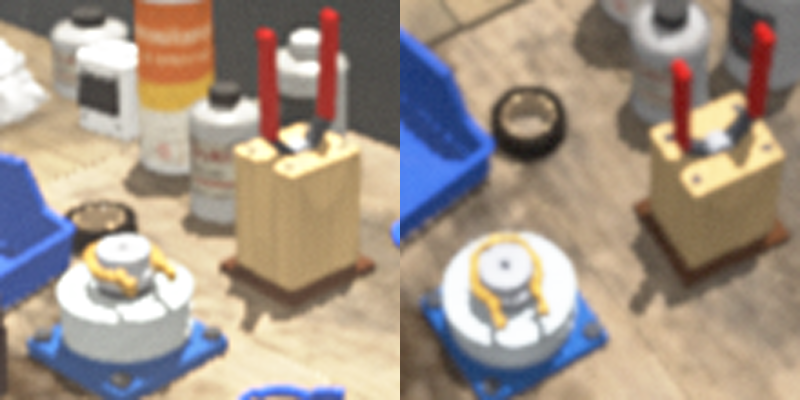

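The zoom shows three things: pliers hanging with the handles apart, the ring on the nose with its gap toward the robot side, and the clearances around the stand. Handle tops are at scene (313,159) and (330.5,154), and at side (332,138) and (355,128).

```bash
python3 - <<'E'
from h import *
a=snap('scene');b=snap('side')
Z=.275
def L(x,y): return (a,240+x*Z-.4,150+y*Z-.4)
def R(x,y): return (b,255+(x-400)*Z-.4,120+y*Z-.4)
P={'h1top':tri([L(265,34),R(681,68)]),'h2top':tri([L(329,16),R(764,33)]),'nose':tri([L(124,245),R(506,262)]),
'lugA':tri([L(133,285),R(501,322)]),'lugB':tri([L(168,270),R(541,308)])}
for k,v in P.items(): print(k,v.round(1))
# centroids of handles (fresh masks)
print('h1c',tri([(a,313.3,172.3),(b,331.9,147.6)]).round(1),'h2c',tri([(a,329.9,166.2),(b,353.5,138.2)]).round(1))
for n,q in {'nose79L':(L(124,245),79),'nose79R':(R(506,262),79),'h1L':(L(265,34),189),'h1R':(R(681,68),189),'h2L':(L(329,16),189),'h2R':(R(764,33),189),
 'stA':(R(651,130),98),'stB':(R(742,95),98),'stC':(R(783,150),98),'stD':(R(690,192),98),'lA':(R(501,322),73),'lB':(R(541,308),73),'lAL':(L(133,285),73),'lBL':(L(168,270),73)}.items():
  print(n,onz(*q[0],q[1]).round(1))
E
```

```text
h1top [ 480.4 -196.4  190. ]
h2top [ 475.6 -254.   189.5]
nose [482.3 -67.6  80.6]
lugA [449.3 -45.   73.5]
lugB [443.7 -70.2  75.9]
h1c [ 481.1 -198.8  154.7] h2c [ 475.4 -253.6  157.1]
nose79L [485.4 -69.3  79. ]
nose79R [482.5 -68.4  79. ]
h1L [ 483.7 -198.2  189. ]
h1R [ 480.1 -197.5  189. ]
h2L [ 477.2 -254.8  189. ]
h2R [ 475.3 -254.6  189. ]
stA [ 508.2 -195.1   98. ]
stB [ 499.6 -262.    98. ]
stC [ 447.9 -258.4   98. ]
stD [ 453.3 -189.2   98. ]
lA [449.5 -45.2  73. ]
lB [444.6 -71.4  73. ]
lAL [450.1 -45.6  73. ]
lBL [448.6 -73.5  73. ]
```

```bash
cat >> h.py <<'E'
from scipy.spatial.transform import Rotation as Ro
def go(p,yaw,tilt=(180,0)):
    s=r.sense(); R0=Ro.from_euler('xyz',s['tcp_rot'],degrees=True)
    print('from',s['tool_pos'].round(1),s['tcp_rot'].round(2),'t',round(s['time'],2))
    T=Ro.from_euler('xyz',[tilt[0],tilt[1],yaw],degrees=True)
    print('linear m',(R0.inv().apply(np.array(p)-s['tool_pos'])/1000).round(4),'rot',(R0.inv()*T).as_rotvec(degrees=True).round(2))
E
python3 - <<'E'
from h import *
b=snap('side')
for u,v in((160,190),(230,190),(170,260)): print(onz(b,u,v,180).round(0))
go((478.5,-226,300),174.5)
E
```

```text
[564. 164. 180.]
[487.  45. 180.]
[410. 203. 180.]
from [215.2 560.  250.1] [-179.98   -0.    158.98] t 0.4
linear m [-0.5278 -0.6393 -0.0497] rot [ -0.02  -0.   -15.52]
```

Emit:
servo_tool:
  fingers: [0.0854,0.0854,0.0854,0.0854,0.0854,0.0854,0.0854,0.0854,0.0854,0.0854]
  linear:
    - [0,0,-0.05]
    - [0,0,-0.1]
    - [-0.035,-0.043,-0.1]
    - [-0.07,-0.085,-0.1]
    - [-0.105,-0.127,-0.1]
    - [-0.14,-0.17,-0.1]
    - [-0.175,-0.212,-0.1]
    - [-0.21,-0.255,-0.1]
    - [-0.245,-0.297,-0.1]
    - [-0.28,-0.34,-0.1]
  rotation:
    - [0,0,0]
    - [0,0,-2]
    - [0,0,-4]
    - [0,0,-6]
    - [0,0,-8]
    - [0,0,-10]
    - [0,0,-12]
    - [0,0,-14]
    - [0,0,-15.5]
    - [0,0,-15.5]

```text
time: 1.4
tool_pos: [341.9, 178.9, 350.6]
tcp_rot: [180.0, 0.1, 174.6]
ft_force: [0.8, 0.2, -0.6]
finger_gap: 85.0
grip_force: 0.0
```

```bash
python3 - <<'E'
from h import *
go((478.5,-226,300),174.5)
E
```

```text
from [341.9 178.9 350.6] [1.7998e+02 6.0000e-02 1.7458e+02] t 1.4
linear m [-0.1742 -0.3902  0.0506] rot [0.02 0.06 0.08]
```

Emit:
servo_tool:
  fingers: [0.0854,0.0854,0.0854,0.0854,0.0854,0.0854,0.0854,0.0854,0.0854,0.0854]
  linear:
    - [-0.02,-0.045,0]
    - [-0.04,-0.09,0]
    - [-0.06,-0.135,0]
    - [-0.08,-0.18,0.0]
    - [-0.1,-0.225,0]
    - [-0.12,-0.27,0.01]
    - [-0.14,-0.32,0.02]
    - [-0.165,-0.365,0.05]
    - [-0.168,-0.365,0.05]
    - [-0.168,-0.365,0.05]
  rotation:
    - [0,0,0]
    - [0,0,0]
    - [0,0,0]
    - [0,0,0]
    - [0,0,0]
    - [0,0,0]
    - [0,0,0]
    - [0,0,0]
    - [0,0,0]
    - [0,0,0]

```text
time: 2.4
tool_pos: [473.5, -200.3, 298.0]
tcp_rot: [179.9, -0.2, 174.3]
ft_force: [0.1, 0.9, -0.1]
finger_gap: 85.2
grip_force: 0.0
```

```bash
python3 - <<'E'
from h import *
go((478.5,-226,300),174.5)
s=snap('wrist','w2')
for p in((480.5,-198,190),(476,-254,190),(483.5,-68.5,79)): print(proj(s,p))
E
```

```text
from [ 473.5 -200.3  298. ] [179.92  -0.21 174.32] t 2.4
linear m [-0.0076 -0.0251 -0.0021] rot [ 0.08 -0.21 -0.18]
[323.87000901 213.25274465]
[243.34262418 214.76836394]
[451.80781306 170.82284096]
```

View pics/w2.png

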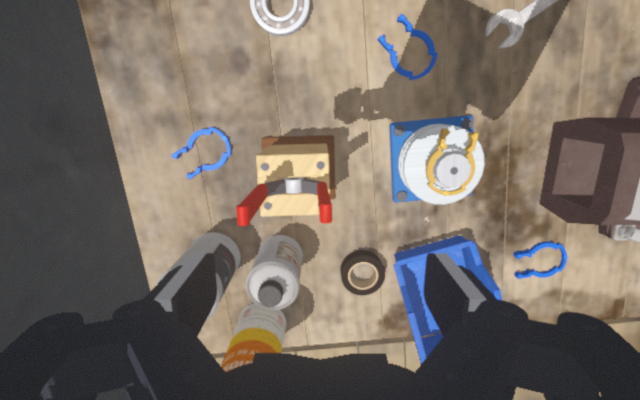

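The handle tops at (325,214) and (243,216) match the predicted pixels. The ring, with its centre near (454,170), has its lugs at about (444,136) and (475,131). I'll check bottle clearance and refine the ring yaw.

```bash
python3 - <<'E'
from h import *
a=snap('scene');b=snap('side');w=snap('wrist')
print('orange top',tri([(a,286,129),(b,320,63)]).round(0),'grey cap',tri([(a,302,174.5),(b,330,124)]).round(0))
hsv=cv2.cvtColor(w['frame'],cv2.COLOR_RGB2HSV)[110:210,410:510]
m=((hsv[...,0]>12)&(hsv[...,0]<30)&(hsv[...,1]>120)&(hsv[...,2]>120))
m=m.astype(np.uint8); n,l,st,ce=cv2.connectedComponentsWithStats(m); i=1+np.argmax(st[1:,4]); print(st[i],ce[i])
ys,xs=np.nonzero(l==i)
P=np.array([onz(w,x+410,y+110,70) for x,y in zip(xs,ys)])[:,:2]
c=np.array([483.5,-68.5]); d=P-c; th=np.degrees(np.arctan2(d[:,1],d[:,0])); rr=np.hypot(*d.T)
for t in range(-180,180,10):
  k=(th>=t)&(th<t+10); print(t,k.sum(),rr[k].min().round(1) if k.any() else '',rr[k].max().round(1) if k.any() else '')
out=w['frame'][115:205,400:500,::-1]; cv2.imwrite('pics/z2.png',cv2.resize(out,None,fx=6,fy=6,interpolation=cv2.INTER_CUBIC))
E
```

```text
orange top [ 680. -294.  206.] grey cap [ 579. -258.  104.]
[ 14  18  51  65 658] [37.25531915 48.54711246]
-180 45 23.2 41.7
-170 64 22.8 39.0
-160 28 18.9 28.2
-150 22 18.8 24.2
-140 21 18.1 24.1
-130 20 18.2 23.8
-120 20 18.3 23.6
-110 22 17.6 23.4
-100 15 18.3 22.6
-90 18 17.5 22.6
-80 16 17.7 22.5
-70 16 17.8 22.4
-60 20 17.9 25.2
-50 8 23.3 25.0
-40 7 23.7 25.1
-30 7 23.5 25.5
-20 10 23.7 25.9
-10 12 23.5 25.7
0 13 23.6 26.3
10 11 23.7 26.5
20 14 23.8 26.9
30 15 22.3 27.2
40 9 22.8 24.4
50 8 23.0 24.7
60 9 22.9 24.9
70 9 23.1 25.1
80 12 22.7 25.1
90 12 22.7 25.0
100 13 21.8 25.1
110 15 21.3 25.1
120 28 20.8 31.7
130 74 24.2 43.3
140 45 31.9 44.0
150 0  
160 0  
170 0
```

View pics/z2.png

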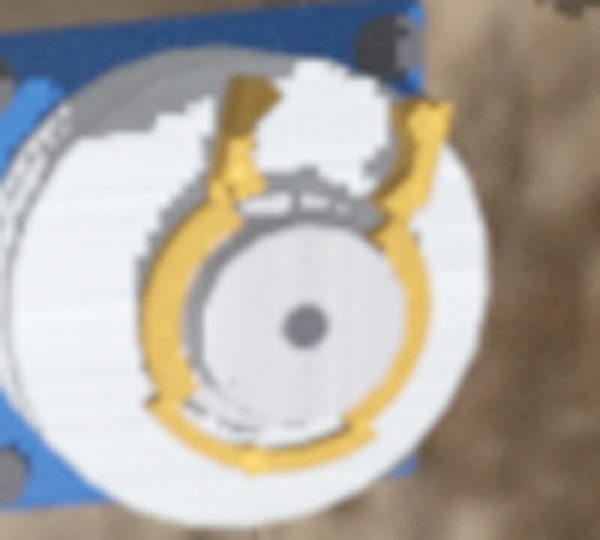

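The ring's lugs point up in this view, with left end ≈(441,130), right end ≈(472,132) and back ridge ≈(443,192). I'll compute the yaw from these.

```bash
python3 - <<'E'
from h import *
w=snap('wrist')
f=lambda x,y,z: onz(w,400+x/6-.4,115+y/6-.4,z)[:2]
N=f(306,325,79);print('nose',N.round(1))
A=f(248,90,75.5);B=f(430,108,75.5);K=f(258,465,70)
print(A.round(1),B.round(1),K.round(1)); M=(A+B)/2
for n,d in(('mid-nose',N-M),('ridge-nose',K-N),('mid-ridge',K-M)): print(n,np.degrees(np.arctan2(d[1],d[0])).round(1),np.hypot(*d).round(1))
d=A-B; print('lugline',np.degrees(np.arctan2(d[1],d[0])).round(1)-90,np.hypot(*d)); 
go((478.5,-226,220),174.5);go((478.5,-226,159),174.5)
E
```

```text
nose [483.3 -66.7]
[443.9 -75. ] [449.7 -45.2] [509.4 -71.7]
mid-nose -10.2 37.1
ridge-nose -10.9 26.6
mid-ridge -10.5 63.7
lugline -191.0 30.407662304331573
from [ 474.3 -197.9  301.6] [-1.7996e+02  1.0000e-01  1.7456e+02] t 2.65
linear m [-0.0067 -0.0276  0.0816] rot [-0.03  0.1   0.06]
from [ 474.3 -197.9  301.6] [-1.7996e+02  1.0000e-01  1.7456e+02] t 2.65
linear m [-0.0066 -0.0275  0.1426] rot [-0.03  0.1   0.06]
```

Emit:
servo_tool:
  fingers: [0.0854,0.0854,0.0854,0.0854,0.0854,0.0854]
  linear:
    - [-0.0067,-0.0275,0.02]
    - [-0.0067,-0.0275,0.05]
    - [-0.0067,-0.0275,0.07]
    - [-0.0067,-0.0275,0.0816]
    - [-0.0067,-0.0275,0.0816]
    - [-0.0067,-0.0275,0.0816]
  rotation:
    - [0,0,0]
    - [0,0,0]
    - [0,0,0]
    - [0,0,0]
    - [0,0,0]
    - [0,0,0]

```text
time: 3.25
tool_pos: [478.6, -226.5, 220.1]
tcp_rot: [-180.0, 0.1, 174.5]
ft_force: [0.5, 0.3, -0.6]
finger_gap: 85.7
grip_force: 0.0
```

```bash
python3 - <<'E'
from h import *
w=snap('wrist','w3')
a=snap('scene','s3');b=snap('side')
go((478.5,-226,159),174.5)
def comp(s,box):
  x0,x1,y0,y1=box; hsv=cv2.cvtColor(s['frame'],cv2.COLOR_RGB2HSV)
  m=((hsv[...,0]<8)|(hsv[...,0]>172))&(hsv[...,1]>150)&(hsv[...,2]>60); k=np.zeros_like(m);k[y0:y1,x0:x1]=1
  n,l,st,ce=cv2.connectedComponentsWithStats((m&k).astype(np.uint8)); print([(list(map(int,st[i])),ce[i].round(1)) for i in range(1,n) if st[i][4]>15])
comp(w,(150,500,100,390))
for p in((480.5,-198,190),(476,-254,190)): print(proj(w,p))
E
```

```text
from [ 478.9 -227.   220.5] [-1.7993e+02  1.5000e-01  1.7451e+02] t 3.4
linear m [0.0006 0.001  0.0615] rot [-0.07  0.15  0.01]
[([354, 194, 36, 67, 1255], array([372.5, 228. ])), ([251, 197, 37, 68, 1315], array([268. , 231.3]))]
[380.16898428 246.18207655]
[262.09674085 247.87858015]
```

View pics/w3.png

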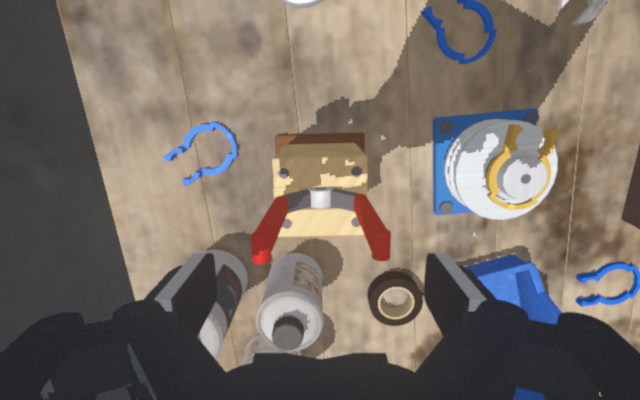

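Handle tops are at (261,257) and (382,252), midway between the fingers laterally. Next I check their world positions.

```bash
python3 - <<'E'
from h import *
w=snap('wrist')
A=onz(w,261,256,190);B=onz(w,381.5,251,190);print(A.round(1),B.round(1),((A+B)/2).round(1), proj(w,(479,-227,190)),proj(w,r.sense()['tool_pos']))
print([onz(w,u,v,98).round(1) for u,v in((275,142),(365,142),(368,235),(272,236))])
E
```

```text
[ 480.6 -255.7  190. ] [ 483.6 -197.9  190. ] [ 482.1 -226.8  190. ] [320.14518354 247.57562574] [320.06624176 277.52010406]
[array([ 435.7, -254.6,   98. ]), array([ 441.8, -191.8,   98. ]), array([ 511.5, -193.8,   98. ]), array([ 505.3, -266. ,   98. ])]
```

Emit:
servo_tool:
  fingers: [0.0854,0.0854,0.0854,0.0854,0.061,0.061,0.061,0.061,0.061,0.061]
  force: 25
  linear:
    - [-0.0014,0.001,0.025]
    - [-0.0014,0.001,0.05]
    - [-0.0014,0.001,0.0615]
    - [-0.0014,0.001,0.0615]
    - [-0.0014,0.001,0.0615]
    - [-0.0014,0.001,0.0615]
    - [-0.0014,0.001,0.0615]
    - [-0.0014,0.001,0.0615]
    - [-0.0014,0.001,0.0615]
    - [-0.0014,0.001,0.0615]
  rotation:
    - [0,0,0.5]
    - [0,0,0.5]
    - [0,0,0.5]
    - [0,0,0.5]
    - [0,0,0.5]
    - [0,0,0.5]
    - [0,0,0.5]
    - [0,0,0.5]
    - [0,0,0.5]
    - [0,0,0.5]

```text
time: 4.45
tool_pos: [480.7, -226.6, 159.3]
tcp_rot: [-179.9, 0.2, 174.0]
ft_force: [0.2, -0.2, 6.2]
finger_gap: 61.3
grip_force: 6.0
```

Emit:
servo_tool:
  fingers: [0.061,0.061,0.061,0.061,0.061,0.061]
  linear:
    - [0,0,-0.01]
    - [0,0,-0.04]
    - [0,0,-0.07]
    - [0,0,-0.1]
    - [0,0,-0.125]
    - [0,0,-0.125]
  rotation:
    - [0,0,0]
    - [0,0,0]
    - [0,0,0]
    - [0,0,0]
    - [0,0,0]
    - [0,0,0]

```text
time: 5.05
tool_pos: [481.2, -226.9, 287.6]
tcp_rot: [-179.8, 0.4, 174.0]
ft_force: [0.3, -0.4, -2.3]
finger_gap: 61.2
grip_force: 5.5
```

```bash
python3 - <<'E'
from h import *
w=snap('wrist','w4')
go((456,-62.4,270),169.5)
a=w['frame'][:,:,::-1]; b=snap('side')['frame'][60:210,230:400,::-1]
cv2.imwrite('pics/z4.png',np.hstack([a[:,130:530],cv2.resize(b,(400,400))]))
E
```

```text
from [ 480.5 -226.5  284.9] [-179.89    0.24  173.99] t 5.1
linear m [0.0416 0.1606 0.0144] rot [-0.1   0.25  4.49]
```

View pics/z4.png

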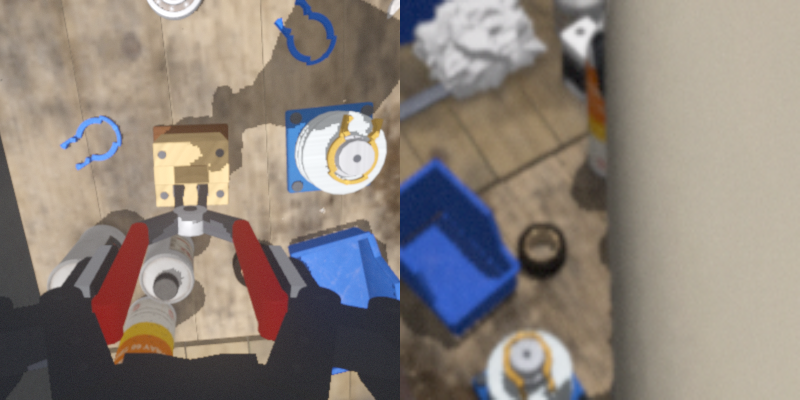

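The pliers are held. Pin ends are at about full-image (308,186) and (333,187). I'll check the tips' position relative to the TCP and plan the hover over the gap.

```bash
python3 - <<'E'
from h import *
w=snap('wrist')
print([onz(w,u,v,137).round(1) for u,v in((308,184),(333,185),(320.5,184.5),(320.5,188))], proj(w,(480.5,-226.5,137)),proj(w,(480.5,-226.5,220)))
cv2.imwrite('pics/x.png',w['frame'][:,:,::-1])
g=cv2.cvtColor(w['frame'],cv2.COLOR_RGB2GRAY)
for v in range(176,216,4): print(v,g[v,295:347:2])
go((455,-62.4,245),169.5)
E
```

```text
[array([ 473.7, -234.9,  137. ]), array([ 476.6, -215.3,  137. ]), array([ 475.2, -225.1,  137. ]), array([ 478. , -225.4,  137. ])] [319.43883554 191.15671841] [319.30893649 226.21643099]
176 [234 236 237 235 148 134 134 134 130 132 130 129 129 132 129 128 129 129
 128 130 130 180 228 230 232 233]
180 [234 236 237 236 156 133 133 131 134 135 135 133 134 135 138 136 135 135
 133 132 130 174 228 230 233 233]
184 [234 236 237 236 159 113 113 112 114 117 134 136 136 138 136 136 112 101
  98  95  94 131 228 230 232 233]
188 [223 227 232 230 163  91  87  86  87  90 193 215 220 223 222 215 131 107
  87  88  85 105 216 224 223 225]
192 [233 235 235 229 168  90  88  87  84 119 226 232 232 232 231 229 182  95
  86  84  83 114 218 224 227 233]
196 [210 232 231 231 195  92  87  87  91 174 232 232 232 229 229 230 195  91
  84  85  83 186 223 230 233 200]
200 [150 216 232 234 229 105  84  86  87 195 233 231 230 230 231 232 181  90
  86  86  85 202 232 235 235 215]
204 [227 233 233 232 226 104  87  84  87 160 226 216 209 209 214 215 139  91
  87  84  92 212 235 235 233 228]
208 [233 232 232 229 222 145 140 141 140 115  88  87  85  86  87  87 127 140
 139 139 134 212 225 220 219 212]
212 [140 121  99  89  96 131 143 140 142 141 139 137 139 137 137 140 141 141
 143 133 103  84  84  85  87 102]
from [ 479.2 -225.7  281.4] [ 1.7998e+02 -5.0000e-02  1.7399e+02] t 5.2
linear m [0.0411 0.1598 0.0365] rot [ 0.02 -0.05  4.49]
```

Emit:
servo_tool:
  fingers: [0.061,0.061,0.061,0.061,0.061,0.061,0.061,0.061,0.061,0.061]
  linear:
    - [0.007,0.027,0]
    - [0.014,0.055,0]
    - [0.021,0.082,0]
    - [0.028,0.11,0]
    - [0.035,0.135,0]
    - [0.041,0.16,0.01]
    - [0.041,0.16,0.025]
    - [0.041,0.16,0.037]
    - [0.041,0.16,0.037]
    - [0.041,0.16,0.037]
  rotation:
    - [0,0,1]
    - [0,0,2]
    - [0,0,3]
    - [0,0,4]
    - [0,0,4.5]
    - [0,0,4.5]
    - [0,0,4.5]
    - [0,0,4.5]
    - [0,0,4.5]
    - [0,0,4.5]

```text
time: 6.2
tool_pos: [455.1, -63.1, 244.3]
tcp_rot: [-180.0, -0.1, 169.4]
ft_force: [0.3, -0.3, -1.3]
finger_gap: 61.3
grip_force: 5.4
```

```bash
python3 - <<'E'
from h import *
w=snap('wrist','w5')
s=r.sense();print(s['tool_pos'],s['tcp_rot'],s['finger_gap'],s['grip_force'])
f=w['frame'][100:300,220:420,::-1]
a=snap('scene','s5')['frame']
c=proj(w,(455,-62,76));print(c,proj(w,s['tool_pos']-[0,0,148]))
cs=proj(snap('scene'),(455,-62,100)).astype(int); print(cs)
g=a[cs[1]-50:cs[1]+50,cs[0]-25:cs[0]+25,::-1]
cv2.imwrite('pics/z5.png',np.hstack([cv2.resize(f,(500,500),interpolation=cv2.INTER_CUBIC),cv2.resize(g,(250,500),interpolation=cv2.INTER_CUBIC)]))
E
```

```text
[455.50528248 -63.24516612 245.07920853] [-1.79992697e+02 -3.45651042e-02  1.69416360e+02] 60.94697410672671 5.385625809431076
[321.04087227 184.25194392] [319.7332987  190.85491811]
[279 214]
```

View pics/z5.png

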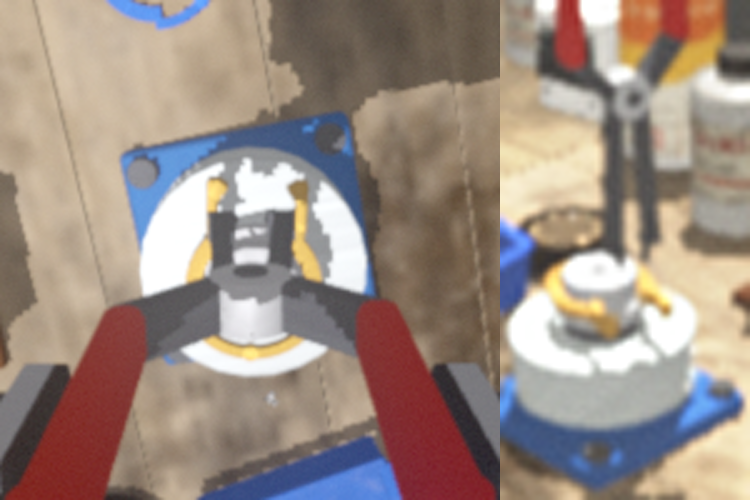

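In the wrist zoom the pin ends are at (308,185) and (333,185), and the lugs at (306,176) and (340,176). In the scene zoom the pins end at ≈(276.6,214) and (284,213), just above the gap. I'll quantify that.

```bash
python3 - <<'E'
from h import *
w=snap('wrist');a=snap('scene')
tw=((w,308.4-.3,184.8),(w,333.2-.3,184.8)); ts=((a,276.6,214),(a,284,213))
# right image = +y = which scene tip?
for i,j in((0,0),(0,1),(1,0),(1,1)): print(i,j,tri([tw[i],ts[j]]).round(1))
p=r.sense()['tool_pos'];print(p)
for dy in(-7,7): print(proj(a,(p[0]-1,p[1]+dy,p[2]-148)))
print([onz(w,u,v,75.5).round(1) for u,v in((306.4,176),(340,176),(323.2,176))])
# lug inner edges brass mask by row
hsv=cv2.cvtColor(w['frame'],cv2.COLOR_RGB2HSV)
m=((hsv[...,0]>12)&(hsv[...,0]<30)&(hsv[...,1]>120)&(hsv[...,2]>90))
for v in range(168,212,3):
  x=np.nonzero(m[v,285:360])[0]+285; L=x[x<320];R=x[x>320]
  print(v,(L.min(),L.max()) if len(L) else '',(R.min(),R.max()) if len(R) else '')
E
```

```text
0 0 [456.3 -65.3  98.2]
0 1 [449.9 -71.  101.4]
1 0 [452.7 -51.7 105. ]
1 1 [445.8 -57.1 109.2]
[455.90943979 -62.97138999 245.82330564]
[282.413596   213.85026534]
[277.76993112 215.93561344]
[array([447.3, -73.2,  75.5]), array([452.6, -44.8,  75.5]), array([449.9, -59. ,  75.5])]
168  
171 (np.int64(304), np.int64(308)) 
174 (np.int64(307), np.int64(308)) (np.int64(337), np.int64(341))
177 (np.int64(304), np.int64(306)) (np.int64(339), np.int64(340))
180 (np.int64(304), np.int64(305)) (np.int64(339), np.int64(341))
183 (np.int64(304), np.int64(305)) (np.int64(339), np.int64(341))
186  (np.int64(338), np.int64(341))
189  (np.int64(338), np.int64(341))
192  (np.int64(338), np.int64(340))
195  (np.int64(339), np.int64(341))
198 (np.int64(299), np.int64(303)) (np.int64(337), np.int64(343))
201 (np.int64(298), np.int64(302)) (np.int64(339), np.int64(344))
204 (np.int64(297), np.int64(300)) (np.int64(341), np.int64(345))
207 (np.int64(296), np.int64(299)) (np.int64(342), np.int64(346))
210 (np.int64(296), np.int64(299)) (np.int64(343), np.int64(347))
```

Emit:
servo_tool:
  fingers: [0.0622,0.0622,0.0622,0.0622,0.0622]
  linear:
    - [0,0.002,0.004]
    - [0,0.002,0.01]
    - [0,0.002,0.015]
    - [0,0.002,0.016]
    - [0,0.002,0.016]
  rotation:
    - [0,0,0]
    - [0,0,0]
    - [0,0,0]
    - [0,0,0]
    - [0,0,0]

```text
time: 6.95
tool_pos: [455.6, -60.4, 228.7]
tcp_rot: [180.0, -0.1, 169.5]
ft_force: [-0.2, -0.0, -1.2]
finger_gap: 62.5
grip_force: 4.4
```

```bash
python3 - <<'E'
from h import *
w=snap('wrist','w6');a=snap('scene','s6');b=snap('side','b6')
s=r.sense();print(s['tool_pos'],s['tcp_rot'],s['finger_gap'],s['grip_force'],s['ft_force'])
print(proj(w,s['tool_pos']-[0,0,148]),proj(w,(455,-61,75)))
f=w['frame'][150:230,270:370,::-1]
def z(s,n):
  c=proj(s,(455,-62,85)).astype(int); print(n,c); return cv2.resize(s['frame'][c[1]-25:c[1]+25,c[0]-25:c[0]+25,::-1],(290,290),interpolation=cv2.INTER_CUBIC)
cv2.imwrite('pics/z6.png',np.hstack([cv2.resize(f,(500,400),interpolation=cv2.INTER_CUBIC),np.pad(z(a,'sc'),((0,110),(0,0),(0,0)))]))
E
```

```text
[456.00296483 -60.53915948 229.41457294] [-1.79997832e+02  1.82601517e-02  1.69485136e+02] 62.21215329472682 4.377297833561897 [ 0.20634595  0.49025822 -1.34339035]
[319.67781454 190.64284799] [318.89713833 187.72071816]
sc [279 220]
```

View pics/z6.png

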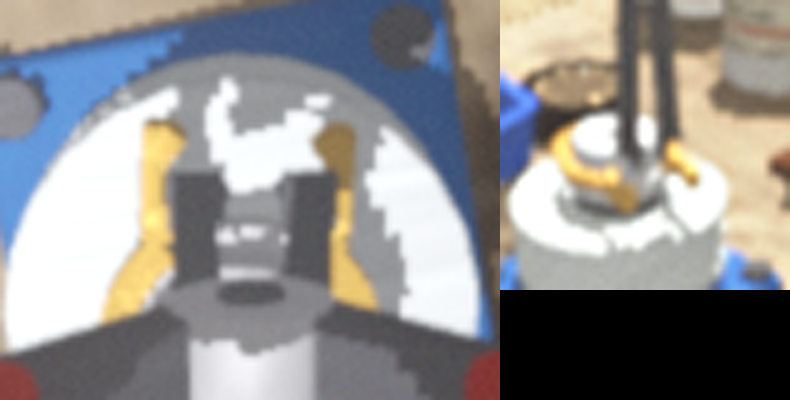

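In this zoom the tips' middle is at column 254 and the lug middle at about 250, so the tips are ~0.7 mm too far right. They also sit slightly outward in x. I'll shift by that much and lower the pins in.

Emit:
servo_tool:
  fingers: [0.0622,0.0622,0.0622,0.0622,0.0622,0.0622]
  linear:
    - [-0.0012,-0.0007,0]
    - [-0.0012,-0.0007,0.003]
    - [-0.0012,-0.0007,0.006]
    - [-0.0012,-0.0007,0.009]
    - [-0.0012,-0.0007,0.0105]
    - [-0.0012,-0.0007,0.0105]
  rotation:
    - [0,0,0]
    - [0,0,0]
    - [0,0,0]
    - [0,0,0]
    - [0,0,0]
    - [0,0,0]

```text
time: 7.7
tool_pos: [456.7, -61.4, 218.2]
tcp_rot: [180.0, -0.0, 169.5]
ft_force: [-0.7, -0.3, -2.0]
finger_gap: 62.3
grip_force: 4.4
```

Emit:
servo_tool:
  fingers: [0.06,0.058,0.056,0.055,0.054,0.054,0.054]
  linear:
    - [0,0,-0.0008]
    - [0,0,-0.0016]
    - [0,0,-0.0024]
    - [0,0,-0.003]
    - [0,0,-0.003]
    - [0,0,-0.003]
    - [0,0,-0.003]
  rotation:
    - [0,0,0]
    - [0,0,0]
    - [0,0,0]
    - [0,0,0]
    - [0,0,0]
    - [0,0,0]
    - [0,0,0]

```text
time: 8.4
tool_pos: [456.9, -61.4, 221.7]
tcp_rot: [-180.0, -0.0, 169.5]
ft_force: [-0.2, 0.4, -1.4]
finger_gap: 54.2
grip_force: 7.2
```

```bash
python3 - <<'E'
from h import *
w=snap('wrist','w7');a=snap('scene','s7')
s=r.sense();print(s['tool_pos'],s['tcp_rot'],s['finger_gap'],s['grip_force'],s['ft_force'],s['time'])
f=w['frame'][150:230,270:370,::-1]
c=(279,220)
g=cv2.resize(a['frame'][c[1]-25:c[1]+25,c[0]-25:c[0]+25,::-1],(290,290),interpolation=cv2.INTER_CUBIC)
cv2.imwrite('pics/z7.png',np.hstack([cv2.resize(f,(500,400),interpolation=cv2.INTER_CUBIC),np.pad(g,((0,110),(0,0),(0,0)))]))
E
```

```text
[456.91264736 -61.44457478 221.65174063] [-1.79997589e+02 -6.17265927e-03  1.69482698e+02] 53.837706801328565 7.201068582908192 [-0.89653775 -0.6318952  -1.46660239] 8.5
```

View pics/z7.png

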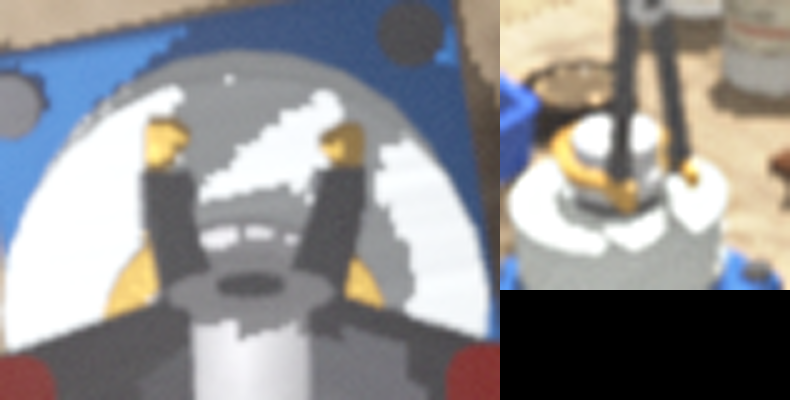

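Emit:
servo_tool:
  fingers: [0.052,0.05,0.048,0.046,0.044,0.042,0.04,0.038,0.036,0.036]
  force: 35
  linear:
    - [-0.0004,0,-0.0004]
    - [-0.0008,0,-0.0007]
    - [-0.0012,0,-0.001]
    - [-0.0016,0,-0.0013]
    - [-0.002,0,-0.0016]
    - [-0.0024,0,-0.0019]
    - [-0.0029,0,-0.0022]
    - [-0.0034,0,-0.0025]
    - [-0.0039,0,-0.0027]
    - [-0.0039,0,-0.0027]
  rotation:
    - [0,0,0]
    - [0,0,0]
    - [0,0,0]
    - [0,0,0]
    - [0,0,0]
    - [0,0,0]
    - [0,0,0]
    - [0,0,0]
    - [0,0,0]
    - [0,0,0]

```text
time: 9.5
tool_pos: [460.8, -62.2, 224.4]
tcp_rot: [-180.0, -0.0, 169.5]
ft_force: [0.3, 0.4, -2.4]
finger_gap: 36.4
grip_force: 15.3
```

Emit:
servo_tool:
  fingers: [0.034,0.033,0.032,0.031,0.031,0.031,0.031]
  linear:
    - [-0.0004,0,-0.0002]
    - [-0.0008,0,-0.0004]
    - [-0.001,0,-0.0005]
    - [-0.0011,0,-0.0006]
    - [-0.0011,0,-0.0006]
    - [-0.0011,0,-0.0006]
    - [-0.0011,0,-0.0006]
  rotation:
    - [0,0,0]
    - [0,0,0]
    - [0,0,0]
    - [0,0,0]
    - [0,0,0]
    - [0,0,0]
    - [0,0,0]

```text
time: 10.2
tool_pos: [461.9, -62.3, 225.0]
tcp_rot: [180.0, -0.0, 169.5]
ft_force: [-0.5, 0.5, -2.4]
finger_gap: 31.6
grip_force: 16.7
```

```bash
python3 - <<'E'
from h import *
w=snap('wrist','w8');a=snap('scene','s8')
s=r.sense();print(s['tool_pos'],s['tcp_rot'],s['finger_gap'],s['grip_force'],s['ft_force'],s['wrist_torque'],s['time'])
hsv=cv2.cvtColor(w['frame'],cv2.COLOR_RGB2HSV)
m=((hsv[...,0]>12)&(hsv[...,0]<30)&(hsv[...,1]>120)&(hsv[...,2]>90)).astype(np.uint8)
m[:150]=0;m[260:]=0
n,l,st,ce=cv2.connectedComponentsWithStats(m)
print([(list(map(int,st[i])),ce[i].round(1)) for i in range(1,n) if st[i][4]>8])
f=w['frame'][160:250,270:370,::-1]
g=a['frame'][190:250,249:309,::-1]
cv2.imwrite('pics/z8.png',np.hstack([cv2.resize(f,(400,360),interpolation=cv2.INTER_CUBIC),cv2.resize(g,(360,360),interpolation=cv2.INTER_CUBIC)]))
E
```

```text
[461.86356682 -62.35299513 225.0072073 ] [-1.79999210e+02  1.70335710e-03  1.69484163e+02] 31.301539874878145 16.64603322504263 [ 0.19986866  0.49096439 -1.70105046] [-0.060797    0.00618777  0.01564938] 10.3
[([355, 174, 7, 8, 33], array([358.1, 177.2])), ([280, 178, 6, 5, 27], array([282.4, 179.9])), ([121, 185, 7, 5, 12], array([124.1, 186.9])), ([350, 199, 6, 14, 61], array([352.9, 205.6])), ([286, 201, 5, 13, 54], array([287.8, 207.3])), ([332, 231, 6, 3, 12], array([334.5, 232.1])), ([201, 237, 6, 12, 27], array([203.6, 243.7])), ([207, 238, 6, 5, 11], array([209.2, 240.3]))]
```

Emit:
servo_tool:
  fingers: [0.03,0.029,0.029,0.029]
  linear:
    - [-0.0004,0,-0.0002]
    - [-0.0008,-0.0004,-0.0003]
    - [-0.001,-0.0006,-0.0003]
    - [-0.001,-0.0006,-0.0003]
  rotation:
    - [0,0,0]
    - [0,0,0]
    - [0,0,0]
    - [0,0,0]

```text
time: 10.7
tool_pos: [462.8, -63.2, 225.3]
tcp_rot: [-180.0, 0.0, 169.5]
ft_force: [-0.2, 0.4, -1.7]
finger_gap: 29.5
grip_force: 17.2
```

```bash
python3 - <<'E'
from h import *
w=snap('wrist','w9');a=snap('scene','s9');b=snap('side','b9')
s=r.sense();print(s['tool_pos'],s['finger_gap'],s['grip_force'],s['ft_force'],s['time'])
for n,S in(('w',w),('s',a),('b',b)):
  print(n,[proj(S,p).round(1) for p in((483.4,-67.7,79),(483.4,-67.7,66),(483.4+29.5*.983,-67.7-29.5*.183,71))])
f=w['frame'][165:255,270:370,::-1]
g=a['frame'][195:245,249:309,::-1]; c=proj(b,(483,-68,70)).astype(int); h=b['frame'][c[1]-30:c[1]+30,c[0]-30:c[0]+30,::-1]
cv2.imwrite('pics/z9.png',np.vstack([cv2.resize(f,(500,450)[:2],interpolation=cv2.INTER_CUBIC)[:, :],]))
R=np.vstack([cv2.resize(g,(270,225),interpolation=cv2.INTER_CUBIC),cv2.resize(h,(270,225),interpolation=cv2.INTER_CUBIC)])
cv2.imwrite('pics/z9.png',np.hstack([cv2.resize(f,(500,450),interpolation=cv2.INTER_CUBIC),R])); print(c)
E
```

```text
[462.72388627 -63.09466652 225.27937733] 29.63847174704485 17.186739764583763 [ 0.83259846  0.10428014 -3.45655554] 10.85
w [array([318.9, 215.5]), array([318.9, 210.8]), array([318.9, 245.4])]
s [array([273.7, 217.5]), array([274. , 222.4]), array([267.6, 215.7])]
b [array([283.3, 191.5]), array([283.7, 194.4]), array([279.4, 183.5])]
[283 193]
```

View pics/z9.png

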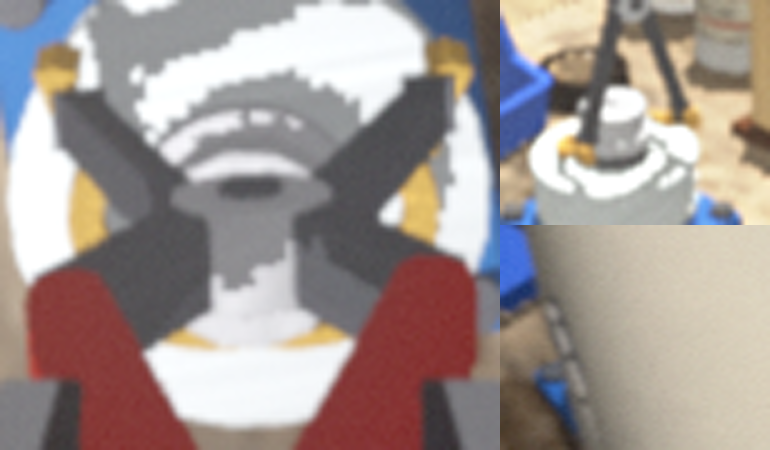

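The last picture shows both pins holding the lugs spread wide, at zoom (55,70) and (447,65). The ring's back now sits low behind the shaft, so it has already slipped past the thick part. I'm lowering the lug side now and watching the force.

Emit:
servo_tool:
  fingers: [0.029,0.029,0.029,0.029,0.029,0.029,0.029,0.029,0.029]
  linear:
    - [0,0,0.002]
    - [0,0,0.004]
    - [0,0,0.006]
    - [0,0,0.008]
    - [0,0,0.01]
    - [0,0,0.012]
    - [0,0,0.014]
    - [0,0,0.014]
    - [0,0,0.014]
  rotation:
    - [0,0,0]
    - [0,0,0]
    - [0,0,0]
    - [0,0,0]
    - [0,0,0]
    - [0,0,0]
    - [0,0,0]
    - [0,0,0]
    - [0,0,0]

```text
time: 11.75
tool_pos: [462.7, -63.1, 211.2]
tcp_rot: [-180.0, -0.0, 169.5]
ft_force: [0.3, 0.3, -1.9]
finger_gap: 29.1
grip_force: 16.8
```

```bash
cat > c.py <<'E'
from h import *
def brass(s,name):
  hsv=cv2.cvtColor(s['frame'],cv2.COLOR_RGB2HSV)
  m=((hsv[...,0]>12)&(hsv[...,0]<30)&(hsv[...,1]>120)&(hsv[...,2]>90)).astype(np.uint8)
  c=proj(s,(475,-66,60)).astype(int); k=np.zeros_like(m);k[max(0,c[1]-50):c[1]+50,max(0,c[0]-55):c[0]+55]=1
  n,l,st,ce=cv2.connectedComponentsWithStats(m*k)
  print(name,[(list(map(int,st[i])),ce[i].round(1).tolist()) for i in range(1,n) if st[i][4]>8])
s=r.sense();print(s['tool_pos'].round(2),s['finger_gap'],s['grip_force'],s['ft_force'].round(2),s['wrist_torque'].round(3),s['time'])
w=snap('wrist');a=snap('scene')
brass(w,'w');brass(a,'s')
E
python3 c.py
```

```text
[462.72 -63.13 211.25] 29.1204853538376 16.824624810833484 [ 0.26  0.33 -1.92] [-0.028  0.002 -0.039] 11.75
w [([355, 175, 8, 7, 33], [359.1, 177.8]), ([278, 177, 8, 7, 38], [281.4, 179.9]), ([350, 199, 8, 15, 69], [353.8, 206.8]), ([285, 203, 6, 13, 55], [287.2, 208.8]), ([299, 235, 21, 9, 65], [306.9, 240.5]), ([323, 239, 14, 5, 45], [330.7, 241.4])]
s [([284, 176, 12, 4, 34], [288.7, 177.2]), ([262, 230, 7, 7, 16], [265.6, 232.7])]
```

Emit:
servo_tool:
  fingers: [0.029,0.029,0.029]
  linear:
    - [0,0,0.0007]
    - [0,0,0.0015]
    - [0,0,0.0015]
  rotation:
    - [0,0,0]
    - [0,0,0]
    - [0,0,0]

```text
time: 12.15
tool_pos: [462.7, -63.1, 209.7]
tcp_rot: [180.0, -0.0, 169.5]
ft_force: [-0.1, -0.2, -2.0]
finger_gap: 29.3
grip_force: 16.8
```

Emit:
servo_tool:
  fingers: [0.029,0.029,0.029]
  linear:
    - [0,0,0.0005]
    - [0,0,0.001]
    - [0,0,0.001]
  rotation:
    - [0,0,0]
    - [0,0,0]
    - [0,0,0]

```text
time: 12.45
tool_pos: [463.0, -63.2, 209.2]
tcp_rot: [-180.0, 0.1, 169.5]
ft_force: [-0.5, 1.0, 0.8]
finger_gap: 29.5
grip_force: 17.0
```

```bash
cat c.py > c2.py; cat >> c2.py <<'E'
for d in(0,2,3):
  u=np.array([.983,-.183,0]);c=np.array([483.4,-67.7,55])
  print(d,proj(w,c+(27.5+d)*u),proj(w,c+(18.5+d)*u),proj(w,c+(27.5+d)*u+[0,0,5]))
E
python3 c2.py
```

```text
[463.05 -63.18 209.22] 29.51466934980825 16.960936712566763 [-0.46  1.05  0.78] [-0.014  0.042  0.022] 12.45
w [([356, 175, 7, 6, 25], [359.1, 177.2]), ([278, 177, 8, 6, 26], [282.0, 178.9]), ([351, 198, 7, 16, 72], [354.0, 206.2]), ([285, 202, 6, 13, 53], [287.2, 208.4]), ([299, 235, 20, 9, 66], [306.6, 240.6]), ([324, 239, 13, 6, 42], [331.0, 241.7])]
s [([284, 176, 12, 5, 36], [288.5, 177.3]), ([262, 231, 7, 6, 11], [265.9, 233.3])]
0 [318.91587461 242.80500752] [318.9121991  232.92863245] [318.9048191  245.07317777]
2 [318.91668348 244.97849022] [318.91302096 235.13702437] [318.90566103 247.27824889]
3 [318.91708684 246.06236211] [318.91343079 236.2382815 ] [318.90608087 248.37782558]
```

Emit:
servo_tool:
  fingers: [0.031,0.033,0.035,0.037,0.039,0.041,0.043,0.045,0.047,0.049]
  linear:
    - [0.0006,0,0.0003]
    - [0.0012,0,0.0005]
    - [0.0018,0,0.0008]
    - [0.0024,0,0.001]
    - [0.0029,0,0.0013]
    - [0.0034,0,0.0016]
    - [0.0039,0,0.0019]
    - [0.0044,0,0.0022]
    - [0.0048,0,0.0025]
    - [0.0052,0,0.0028]
  rotation:
    - [0,0,0]
    - [0,0,0]
    - [0,0,0]
    - [0,0,0]
    - [0,0,0]
    - [0,0,0]
    - [0,0,0]
    - [0,0,0]
    - [0,0,0]
    - [0,0,0]

```text
time: 13.55
tool_pos: [457.4, -62.1, 205.7]
tcp_rot: [180.0, -0.0, 169.5]
ft_force: [0.1, 0.1, 3.6]
finger_gap: 48.9
grip_force: 11.5
```

Emit:
servo_tool:
  fingers: [0.051,0.053,0.055,0.055]
  linear:
    - [0.0003,0,0.0003]
    - [0.0006,0,0.0006]
    - [0.0009,0,0.0009]
    - [0.0009,0,0.0009]
  rotation:
    - [0,0,0]
    - [0,0,0]
    - [0,0,0]
    - [0,0,0]

```text
time: 13.95
tool_pos: [456.5, -61.9, 204.7]
tcp_rot: [180.0, -0.0, 169.5]
ft_force: [-0.4, -0.7, -1.5]
finger_gap: 54.9
grip_force: 7.0
```

```bash
python3 c2.py
```

```text
[456.49 -61.87 204.72] 54.94248175199453 7.047264074305986 [-0.39 -0.69 -1.47] [-0.041 -0.025 -0.017] 13.95
w [([300, 176, 6, 8, 35], [302.1, 179.5]), ([335, 178, 4, 5, 13], [336.2, 180.0]), ([294, 203, 7, 9, 22], [297.3, 206.7]), ([335, 240, 8, 8, 17], [339.3, 243.4])]
s [([279, 176, 6, 4, 22], [281.7, 177.4]), ([290, 176, 6, 4, 13], [291.7, 176.8]), ([264, 227, 13, 9, 28], [269.7, 231.2])]
0 [318.7390465  252.45475843] [318.7344742  242.56201035] [318.72641621 254.89457092]
2 [318.74005269 254.63178025] [318.7354966  244.77410475] [318.72746174 257.10325404]
3 [318.74055445 255.7174084 ] [318.73600644 245.87719928] [318.72798311 258.20462253]
```

Emit:
servo_tool:
  fingers: [0.057,0.059,0.061,0.0615,0.0615,0.0615,0.0615,0.0615,0.0615,0.0615]
  linear:
    - [0,0,0.0004]
    - [0,0,0.0008]
    - [0,0,0.001]
    - [0,0,0.001]
    - [0,0,-0.002]
    - [0,0,-0.006]
    - [0,0,-0.012]
    - [0,0,-0.03]
    - [0,0,-0.05]
    - [0,0,-0.05]
  rotation:
    - [0,0,0]
    - [0,0,0]
    - [0,0,0]
    - [0,0,0]
    - [0,0,0]
    - [0,0,0]
    - [0,0,0]
    - [0,0,0]
    - [0,0,0]
    - [0,0,0]

```text
time: 15.05
tool_pos: [458.4, -62.4, 258.7]
tcp_rot: [-180.0, 0.3, 169.5]
ft_force: [1.1, -0.6, -0.3]
finger_gap: 61.5
grip_force: 4.8
```

```bash
cat > c3.py <<'E'
from h import *
s=r.sense();print(s['tool_pos'].round(2),s['finger_gap'],s['grip_force'],s['ft_force'].round(2),s['time'])
w=snap('wrist');a=snap('scene')
for S,z in((w,55),(a,55)):
  hsv=cv2.cvtColor(S['frame'],cv2.COLOR_RGB2HSV)
  m=((hsv[...,0]>12)&(hsv[...,0]<30)&(hsv[...,1]>120)&(hsv[...,2]>90))
  ys,xs=np.nonzero(m); P=np.array([onz(S,x,y,z) for x,y in zip(xs,ys)])[:,:2]
  d=P-[483.4,-67.7]; th=np.degrees(np.arctan2(d[:,1],d[:,0])); rr=np.hypot(*d.T); k=rr<48;th=th[k];rr=rr[k]
  print([(t,int(((th>=t)&(th<t+15)).sum()),rr[(th>=t)&(th<t+15)].min().round(),rr[(th>=t)&(th<t+15)].max().round()) for t in range(-180,180,15) if ((th>=t)&(th<t+15)).any()])
E
python3 c3.py
```

```text
[458.41 -62.42 258.71] 61.53002789727205 4.826440215110779 [ 1.09 -0.6  -0.28] 15.05
[(-180, 28, np.float64(25.0), np.float64(41.0)), (-165, 32, np.float64(22.0), np.float64(33.0)), (-150, 2, np.float64(22.0), np.float64(22.0)), (-135, 6, np.float64(21.0), np.float64(22.0)), (-120, 1, np.float64(22.0), np.float64(22.0)), (60, 6, np.float64(23.0), np.float64(24.0)), (75, 11, np.float64(23.0), np.float64(24.0)), (90, 8, np.float64(23.0), np.float64(25.0)), (105, 7, np.float64(24.0), np.float64(25.0)), (120, 18, np.float64(24.0), np.float64(30.0)), (135, 68, np.float64(24.0), np.float64(42.0))]
[(-180, 7, np.float64(25.0), np.float64(41.0)), (-165, 5, np.float64(20.0), np.float64(29.0)), (-150, 1, np.float64(21.0), np.float64(21.0)), (45, 2, np.float64(21.0), np.float64(24.0)), (60, 3, np.float64(22.0), np.float64(24.0)), (75, 3, np.float64(21.0), np.float64(26.0)), (90, 3, np.float64(22.0), np.float64(26.0)), (105, 5, np.float64(22.0), np.float64(27.0)), (120, 5, np.float64(21.0), np.float64(30.0)), (135, 12, np.float64(21.0), np.float64(45.0))]
```

```bash
python3 - <<'E'
from h import *
go((480.7,-226.7,285),174.0)
E
```

```text
from [457.1 -62.1 255.4] [-1.7999e+02  8.0000e-02  1.6948e+02] t 15.15
linear m [-0.0533 -0.1575 -0.0295] rot [-0.01  0.08 -4.52]
```

Emit:
servo_tool:
  fingers: [0.0615,0.0615,0.0615,0.0615,0.0615,0.0615,0.0615,0.0615,0.0615,0.0615]
  linear:
    - [0,0,-0.015]
    - [0,0,-0.03]
    - [-0.01,-0.03,-0.03]
    - [-0.02,-0.06,-0.03]
    - [-0.03,-0.09,-0.03]
    - [-0.04,-0.12,-0.03]
    - [-0.05,-0.145,-0.03]
    - [-0.0533,-0.1575,-0.03]
    - [-0.0533,-0.1575,-0.03]
    - [-0.0533,-0.1575,-0.03]
  rotation:
    - [0,0,0]
    - [0,0,0]
    - [0,0,-1]
    - [0,0,-2]
    - [0,0,-3]
    - [0,0,-4]
    - [0,0,-4.5]
    - [0,0,-4.5]
    - [0,0,-4.5]
    - [0,0,-4.5]

```text
time: 16.15
tool_pos: [480.4, -226.0, 285.3]
tcp_rot: [180.0, -0.0, 174.0]
ft_force: [-0.2, -0.7, -0.7]
finger_gap: 61.8
grip_force: 4.5
```

```bash
sleep 0; python3 - <<'E'
from h import *
w=snap('wrist','w10');w=snap('wrist')
go((480.7,-226.7,285),174.0)
print(r.sense()['finger_gap'])
g=cv2.cvtColor(w['frame'],cv2.COLOR_RGB2GRAY).astype(int)
o=cv2.cvtColor(cv2.imread('pics/x.png'),cv2.COLOR_BGR2GRAY).astype(int)
for n,im in(('old',o),('new',g)):
  t=[ (np.nonzero(im[v,300:345]<112)[0]+300) for v in(192,196,200)]
  print(n,[(x.min(),x[x<320].max(),x[x>320].min(),x.max()) for x in t], im[170:196:2,311],im[170:196:2,337-6])
def red(im):
  h=cv2.cvtColor(im,cv2.COLOR_RGB2HSV);m=(((h[...,0]<8)|(h[...,0]>172))&(h[...,1]>150)&(h[...,2]>60)).astype(np.uint8)
  n,l,st,ce=cv2.connectedComponentsWithStats(m);return [(st[i].tolist(),ce[i].round(1).tolist()) for i in range(1,n) if st[i][4]>300]
print(red(cv2.imread('pics/x.png')[:,:,::-1].copy()));print(red(w['frame']))
for n,im in(('o',cv2.imread('pics/x.png')[:,:,::-1].copy()),('n',w['frame'])):
  h=cv2.cvtColor(im,cv2.COLOR_RGB2HSV); c=im[120:215,270:370].astype(int)
  m=((c[...,0]-c[...,2]>50)&(c[...,0]>150)).astype(np.uint8); x,y,ww,hh=cv2.boundingRect(m); print(n,'wood',x+270,y+120,ww,hh)
E
```

```text
from [ 480.4 -225.5  285.3] [179.98   0.   174.03] t 16.25
linear m [-0.0004 -0.0012  0.0003] rot [0.02 0.   0.03]
60.96607985787131
old [(np.int64(305), np.int64(312), np.int64(329), np.int64(336)), (np.int64(305), np.int64(311), np.int64(329), np.int64(336)), (np.int64(305), np.int64(311), np.int64(328), np.int64(335))] [152 135 135 130 132 134 138 114  88  87  85  84  86] [130 131 128 128 129 133 132  98  88  87  84  86  85]
new [(np.int64(305), np.int64(311), np.int64(328), np.int64(335)), (np.int64(305), np.int64(311), np.int64(328), np.int64(335)), (np.int64(305), np.int64(312), np.int64(328), np.int64(334))] [133 134 135 131 131 134 103  89  88  86  86  88  92] [131 130 132 130 128 130  94  84  88  88  86  86  84]
[([363, 220, 55, 121, 3165], [389.8, 281.1]), ([222, 223, 56, 122, 3247], [250.2, 284.1])]
[([221, 221, 57, 122, 3251], [249.4, 282.5]), ([363, 220, 56, 122, 3218], [390.2, 281.3])]
o wood 281 131 78 81
n wood 280 131 78 80
```

Emit:
servo_tool:
  fingers: [0.0615,0.0615,0.0615,0.0615,0.0615,0.0615]
  linear:
    - [-0.0006,-0.0008,0.015]
    - [-0.0006,-0.0008,0.03]
    - [-0.0006,-0.0008,0.04]
    - [-0.0006,-0.0008,0.05]
    - [-0.0006,-0.0008,0.06]
    - [-0.0006,-0.0008,0.06]
  rotation:
    - [0,0,0]
    - [0,0,0]
    - [0,0,0]
    - [0,0,0]
    - [0,0,0]
    - [0,0,0]

```text
time: 16.85
tool_pos: [480.0, -226.9, 222.9]
tcp_rot: [179.9, -0.2, 174.0]
ft_force: [-0.5, 0.6, -1.8]
finger_gap: 61.2
grip_force: 4.5
```

Emit:
servo_tool:
  fingers: [0.0615,0.0615,0.0615,0.0615,0.0615,0.0615,0.0615]
  linear:
    - [0,0,0.015]
    - [0,0,0.03]
    - [0,0,0.045]
    - [0,0,0.055]
    - [0,0,0.062]
    - [0,0,0.064]
    - [0,0,0.064]
  rotation:
    - [0,0,0]
    - [0,0,0]
    - [0,0,0]
    - [0,0,0]
    - [0,0,0]
    - [0,0,0]
    - [0,0,0]

```text
time: 17.55
tool_pos: [481.0, -227.4, 161.1]
tcp_rot: [180.0, -0.0, 174.0]
ft_force: [-0.2, -0.0, -1.0]
finger_gap: 61.4
grip_force: 4.6
```

Emit:
servo_tool:
  fingers: [0.0615,0.0615,0.063,0.066,0.07,0.08,0.0854,0.0854,0.0854,0.0854]
  linear:
    - [0,0,0.001]
    - [0,0,0.0018]
    - [0,0,0.0018]
    - [0,0,0.0018]
    - [0,0,0.0018]
    - [0,0,0.0018]
    - [0,0,0.0018]
    - [0,0,0.0018]
    - [0,0,0.0018]
    - [0,0,0.0018]
  rotation:
    - [0,0,0]
    - [0,0,0]
    - [0,0,0]
    - [0,0,0]
    - [0,0,0]
    - [0,0,0]
    - [0,0,0]
    - [0,0,0]
    - [0,0,0]
    - [0,0,0]

```text
time: 18.55
tool_pos: [480.9, -227.5, 159.3]
tcp_rot: [-180.0, -0.0, 174.0]
ft_force: [-0.4, -0.2, -0.2]
finger_gap: 85.3
grip_force: 0.0
```

Emit:
servo_tool:
  fingers: [0.0854,0.0854,0.0854,0.0854,0.0854,0.0854,0.0854,0.0854]
  linear:
    - [0,0,-0.01]
    - [0,0,-0.03]
    - [0,0,-0.06]
    - [0,0,-0.09]
    - [0.01,0.01,-0.13]
    - [0.01,0.028,-0.142]
    - [0.01,0.028,-0.142]
    - [0.01,0.028,-0.142]
  rotation:
    - [0,0,0]
    - [0,0,0]
    - [0,0,0]
    - [0,0,0]
    - [0,0,0]
    - [0,0,0]
    - [0,0,0]
    - [0,0,0]

```text
time: 19.35
tool_pos: [474.0, -198.6, 301.6]
tcp_rot: [-180.0, 0.0, 174.0]
ft_force: [0.5, 0.1, -0.7]
finger_gap: 85.4
grip_force: 0.0
```

```bash
python3 - <<'E'
from h import *
w=snap('wrist','w11');a=snap('scene');b=snap('side')
def red(S):
  h=cv2.cvtColor(S['frame'],cv2.COLOR_RGB2HSV);m=(((h[...,0]<8)|(h[...,0]>172))&(h[...,1]>150)&(h[...,2]>60)).astype(np.uint8)
  n,l,st,ce=cv2.connectedComponentsWithStats(m);return [(st[i].tolist(),ce[i].round(1).tolist()) for i in range(1,n) if st[i][4]>60 and 200<st[i][0]<420]
print(red(w));print(red(a));print(red(b)); print([proj(w,p).round(1) for p in((482,-198,190),(478,-254,190))])
E
python3 c3.py
```

```text
[([235, 181, 31, 41, 655], [248.9, 201.1]), ([316, 180, 12, 41, 415], [321.1, 201.4])]
[]
[]
[array([322. , 212.5]), array([242.8, 215. ])]
[ 473.27 -198.76  299.73] 85.50924006352267 0.0 [ 0.74 -0.07 -0.98] 19.5
[(-180, 50, np.float64(23.0), np.float64(41.0)), (-165, 52, np.float64(20.0), np.float64(36.0)), (-150, 21, np.float64(21.0), np.float64(24.0)), (-135, 20, np.float64(20.0), np.float64(24.0)), (-120, 20, np.float64(20.0), np.float64(24.0)), (-105, 18, np.float64(20.0), np.float64(23.0)), (-90, 19, np.float64(20.0), np.float64(23.0)), (-75, 14, np.float64(20.0), np.float64(23.0)), (-60, 21, np.float64(21.0), np.float64(26.0)), (-45, 12, np.float64(24.0), np.float64(26.0)), (-30, 14, np.float64(23.0), np.float64(26.0)), (-15, 15, np.float64(23.0), np.float64(27.0)), (0, 11, np.float64(25.0), np.float64(26.0)), (15, 4, np.float64(25.0), np.float64(27.0)), (105, 1, np.float64(25.0), np.float64(25.0)), (120, 22, np.float64(24.0), np.float64(34.0)), (135, 80, np.float64(25.0), np.float64(43.0)), (150, 2, np.float64(38.0), np.float64(38.0))]
[(-180, 7, np.float64(25.0), np.float64(41.0)), (-165, 7, np.float64(20.0), np.float64(35.0)), (-150, 1, np.float64(21.0), np.float64(21.0)), (45, 2, np.float64(21.0), np.float64(24.0)), (60, 3, np.float64(22.0), np.float64(24.0)), (75, 3, np.float64(21.0), np.float64(26.0)), (90, 4, np.float64(22.0), np.float64(27.0)), (105, 5, np.float64(22.0), np.float64(27.0)), (120, 6, np.float64(21.0), np.float64(30.0)), (135, 13, np.float64(21.0), np.float64(45.0))]
```

```bash
python3 -c "
from bench import r
print(r.hand_in())"
```

```text
the job is handed in; nothing more can be done
None
```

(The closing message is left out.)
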